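Spin the basket turntable and brake it at the gate

TASK

Flick the basket weaver's turntable so that it spins freely and goes round by itself at least two full turns, without stopping. Then, while it is still turning, brake it with a fingertip so that it stops with its upright peg in the gate, between the two short posts beside the rim; the first stop counts, so it must not come to rest anywhere else on the way. Finish with the fingertip still pressing on the turntable to hold it there; grasp nothing and leave the things around it where they lie.

Things in the scene. Friction and masses are not known exactly. Their poses are not given: they have to be found in the camera images.
- stand: The turntable's fixed stand; origin on the table under the wheel's axis, z up. A flat arm along its +x leads to the gate, just outside the rim: a 30 mm high block (34 mm along x, 112 mm along y) centred 162 mm from the axis, with two upright 18 mm round posts at y = +42 and -42 mm, their tops 64 mm above the table. It carries the wheel and does not move during a run.
- wheel (a joint): Angle of the free wheel about its vertical axis, rad, counterclockwise from above positive, no end stops: it counts on past full turns and starts between 0.8 and 5.5. At every multiple of 2 pi the peg is in the middle of the gate. May be spun either way. Very little drag: from 2 rad/s it coasts some 20 to 35 s; a fingertip pressed on its top with a few newtons stops it almost at once.
- hub (a point): Point on the wheel's axis at its flat top face, 48 mm above the table. The wheel is a plywood disc 270 mm across, 18 mm thick, about 0.9 kg. A basket 116 mm across, part of the wheel, stands in its middle, its stakes up to 82 mm above the table; from there to the rim (58 to 135 mm from the axis) the top face is bare but for the peg.
- peg (a point): Centre of the top of the peg: the one upright round dark wooden peg on the wheel, 20 mm thick and 36 mm high, 118 mm from the axis, its top 84 mm above the table. It is fixed to the wheel and goes round with it; it can be pushed sideways to flick the wheel.
- gate (a point): The place where the peg must stop: middle of the gate, 118 mm from the wheel's axis, at the height of the wheel's top face.
- phone: Bystander: a mobile phone lying flat, 150 x 72 x 9 mm, long side along its x; origin at the middle of its underside.
- secateurs: Bystander: a pair of secateurs lying flat, 170 mm long along x (handles to -x), 80 mm wide, 18 mm high; origin under its pivot.
- stake_pot: Bystander: a white pot 76 mm across and 70 mm high, with short wooden stakes standing in it up to 127 mm above the table; origin at the middle of its underside.

How it is judged:
By the outcome, as a careful person would: the job done as asked, in the order asked, and still so for the second after the job is handed in, while the arm keeps its last pose, push and grip.
It also fails if it takes over 64 s, if anything falls off the work surface, if the arm or the gripper's body presses on something with over 40 N, if the wrist force passes 120 N, or if a joint passes its speed limit or range.

ROBOT

A 6-joint arm with a two-finger parallel gripper is mounted at the origin on the work surface. World frame = base frame: x ahead of the robot, y to its left, z up, the work surface at z = 0. Lengths are in m, angles in degrees, forces in N, time in s.
With the tool pointing down it reaches from about 0.325 to 0.775 m from the base axis. Payload 5.5 kg.
Tool frame: the origin (TCP) lies at the centre of the arm's flange, where the gripper is bolted on; the fingertips stand 182 mm ahead of it and the grasp point (between the pads) lies 163 mm ahead of it; z points along the fingers, y is the direction in which the jaws open and shut (so a half turn about z gives the same grasp; the last joint's range is limited). The gripper opens to 88 mm and grips with 3 to 60 N. Pads are 20 mm wide; open, the fingers measure 115 mm over their backs; the gripper's body (75 mm by 178 mm) begins 61 mm behind the grasp point.
Start: joints at [-67.649, 5.22, 70.514, -0, 104.267, -3.249], TCP at [0.259, -0.541, 0.405] pointing down, gripper open.
Joint ranges: [-164.24, 164.24], [-49.07, 125.15], [9.68, 141.18], [-86.29, 266.29], [3.28, 154.24], [-151.56, 151.56]. Speed limits (degrees/s): [147.25, 147.25, 172.46, 180, 180, 180].

INTERFACE

Orientations are given as [roll, pitch, yaw] about the fixed x, y, z axes, in that order (R = Rz(yaw) Ry(pitch) Rx(roll)).
In Python, from station import r gives the robot as it stands. The module is installed in compiled form; this text tells all that it offers. Calls block until the motion is done:
- r.reach(position, orientation): joint-space move of the TCP to a pose.
- r.servo_line(position, rotation=None, speed=0.15): straight line of the TCP; rotation=None keeps the orientation; speed is the mean speed in m/s.
- r.move_joints(angles): joint-space move.
- r.let_go() and r.grab(squeeze=None): open the fingers fully, or close them until they stop; squeeze is the grip in N (None keeps the last).
- r.wait(seconds).
- r.inverse_kinematics(position, orientation): joint angles nearest the present ones, or None.
- r.sense(): the state.
- r.snapshot(name): name is "scene" or "top"; returns a dict with "frame" (420x560x3 uint8, red, green, blue), "fx", "fy", "cx", "cy" (pixels), "dist_coeffs" ([k1, k2, p1, p2, k3] as OpenCV has them; the pictures are not rectified), "R" (3x3) and "t" (3): a world point X has camera coordinates R X + t. Camera axes: x right, y down, z forward; pixel columns grow to the right and rows downward; lengths in m; the calibration is good to about 2 mm. A picture is of the moment at which its call begins. There is no depth.
A pose or a line that the arm cannot do raises r.IKError and nothing moves.
- r.hand_in(): hands the job in, once; it reports no verdict.
The state is a dict: "clock": time; "joints": joint angles; "joint_vel": joint speeds; "joint_torque": joint torques, N m; "tcp_pos": TCP position; "orientation": TCP orientation; "contact_force": force on the tool from outside, world axes, zero at the start; "torque": the same for the moment, N m; "opening": finger opening in m.
Only numpy, scipy, OpenCV 4.12 (cv2) and the standard library are available. Lean on these libraries where they do the work, as an engineer would, in place of code of your own. Each camera call takes 0.05 s, during which the arm holds its last target. There are 200 camera calls.

## Working session

There is one attempt and no reset: what is moved stays moved. The work goes in short steps, each a Python script; the robot and the scene stay as the last script left them, time stands still between calls to the robot, and variables do not carry over. Pictures are saved under pics/ and viewed, about 8 in all and at most 12, crops included, and the job is handed in when it is done.

```bash
mkdir -p pics
python3 - <<'E'
from station import r
import cv2,numpy as np
for n in("scene","top"):
    s=r.snapshot(n); cv2.imwrite(f"pics/{n}0.png",s["frame"][:,:,::-1])
    print(n,s["fx"],s["fy"],s["cx"],s["cy"],s["dist_coeffs"],np.round(s["R"],4).tolist(),s["t"])
print(r.sense())
E
```

```text
scene 539.7406066957043 539.7406066957043 289.0107554820828 212.87951422815163 [-0.16441631  0.          0.          0.          0.        ] [[-0.3633, 0.9317, 0.0025], [0.7461, 0.2926, -0.5981], [-0.5579, -0.2154, -0.8014]] [ 0.18927605 -0.31297467  1.94005286]
top 409.1103925270592 409.1103925270592 283.1005067579075 212.91177757184505 [-0.06011353  0.          0.          0.          0.        ] [[0.0064, -0.9997, -0.0223], [-0.9976, -0.0048, -0.0697], [0.0696, 0.0227, -0.9973]] [-0.01535632  0.53335971  1.24844761]
{'clock': 0.1, 'joints': array([-6.76473879e+01,  5.25870711e+00,  7.05734692e+01,  7.29034942e-04,
        1.04265370e+02, -3.24709195e+00]), 'joint_vel': array([-0.06762386, -0.07523918, -0.07911107, -0.09520475, -0.01082235,
        0.08671101]), 'joint_torque': array([ 4.20886048e-03, -4.47855914e+01, -4.07570636e+01,  6.98310533e-02,
        2.84053828e-02, -9.55298219e-05]), 'tcp_pos': array([ 0.25928619, -0.54114799,  0.40363548]), 'orientation': array([-1.79902651e+02, -6.23093879e-03,  2.55998778e+01]), 'contact_force': array([-0.33663145, -0.17325598,  0.13277385]), 'torque': array([-0.00340666,  0.02883316,  0.05748808]), 'opening': 0.08759614476560376}
```

View pics/top0.png

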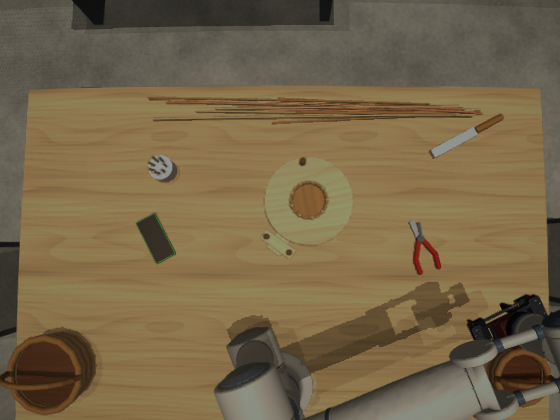

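View pics/scene0.png

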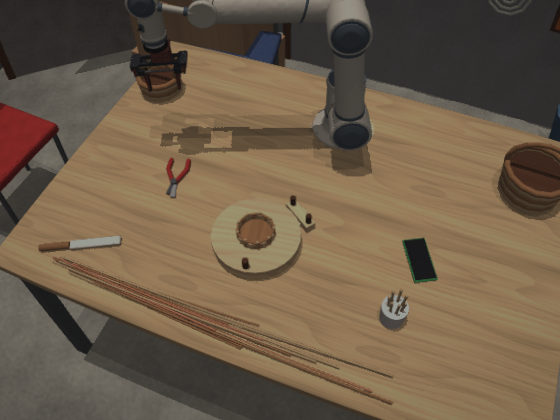

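The top view shows the wheel at about (308,200), the peg at (303,161) and the posts at (266,237) and (289,253). The scene view has the wheel at (257,235), the peg at (245,264) and the posts at (293,201) and (308,218). The bystanders are all well clear of the wheel.

```bash
cat > h.py <<'E'
import cv2,numpy as np
def ray(s,px,z):
    K=np.array([[s["fx"],0,s["cx"]],[0,s["fy"],s["cy"]],[0,0,1]])
    u=cv2.undistortPoints(np.float64(px).reshape(-1,1,2),K,np.array(s["dist_coeffs"])).reshape(-1,2)
    d=np.c_[u,np.ones(len(u))]@s["R"]; c=-s["R"].T@s["t"]
    return (c+d*((z-c[2])/d[:,2])[:,None])[:,:2]
def proj(s,P):
    K=np.array([[s["fx"],0,s["cx"]],[0,s["fy"],s["cy"]],[0,0,1]])
    return cv2.projectPoints(np.float64(P).reshape(-1,1,3),cv2.Rodrigues(s["R"])[0],s["t"],K,np.array(s["dist_coeffs"]))[0].reshape(-1,2)
E
cat > m.py <<'E'
from station import r
from h import *
for n,c,w in(("top",(308,200),62),("scene",(257,235),68)):
    s=r.snapshot(n); f=s["frame"]
    hsv=cv2.cvtColor(f,cv2.COLOR_RGB2HSV)
    x0,y0=c[0]-w,c[1]-w
    sub=f[y0:y0+2*w,x0:x0+2*w]; h=hsv[y0:y0+2*w,x0:x0+2*w]
    dark=(h[...,2]<75).astype(np.uint8)
    k,l,st,ce=cv2.connectedComponentsWithStats(dark)
    for i in range(1,k):
        if st[i,4]>8: 
            p=ce[i]+[x0,y0]; print(n,"dark",p.round(1),st[i,4],ray(s,[p],.075).round(4),ray(s,[p],.055).round(4))
    print("wheel px",f[c[1]+28,c[0]+15],hsv[c[1]+28,c[0]+15],"table",hsv[c[1]+10,c[0]+60])
    cv2.imwrite(f"pics/{n}crop.png",cv2.resize(np.ascontiguousarray(sub[:,:,::-1]),None,fx=4,fy=4,interpolation=cv2.INTER_CUBIC))
E
python3 m.py; python3 -c "
import cv2,numpy as np
a=cv2.imread('pics/topcrop.png');b=cv2.imread('pics/scenecrop.png')
h=400;cv2.imwrite('pics/both.png',np.hstack([cv2.resize(a,(h,h)),cv2.resize(b,(h,h))]))"
```

```text
top dark [302.  163.1] 10 [[ 0.6787 -0.0691]] [[ 0.6826 -0.0696]]
wheel px [145 130  90] [ 22  97 145] table [ 20 112 146]
scene dark [292.9 200.2] 43 [[ 0.436  -0.0208]] [[ 0.4213 -0.0262]]
scene dark [308.1 218.7] 44 [[0.4845 0.0462]] [[0.4706 0.0418]]
scene dark [248.7 219.5] 74 [[ 0.5515 -0.1165]] [[ 0.5386 -0.1234]]
scene dark [304.1 227.5] 17 [[0.5189 0.0463]] [[0.5055 0.0419]]
scene dark [269.  240.8] 24 [[ 0.5994 -0.0314]] [[ 0.5872 -0.0371]]
scene dark [244.6 243.6] 14 [[ 0.6342 -0.0927]] [[ 0.6226 -0.0993]]
scene dark [257.1 246.2] 36 [[ 0.629  -0.0558]] [[ 0.6173 -0.0619]]
scene dark [289.1 261.9] 17 [[0.6448 0.0484]] [[0.6333 0.044 ]]
scene dark [244.9 263.6] 59 [[ 0.6952 -0.0648]] [[ 0.6845 -0.071 ]]
scene dark [278.9 267.9] 14 [[0.6733 0.0291]] [[0.6623 0.0244]]
scene dark [255.5 272.9] 43 [[ 0.7119 -0.0253]] [[ 0.7015 -0.0308]]
wheel px [154 134 100] [ 19  89 154] table [ 17 104 149]
```

View pics/both.png

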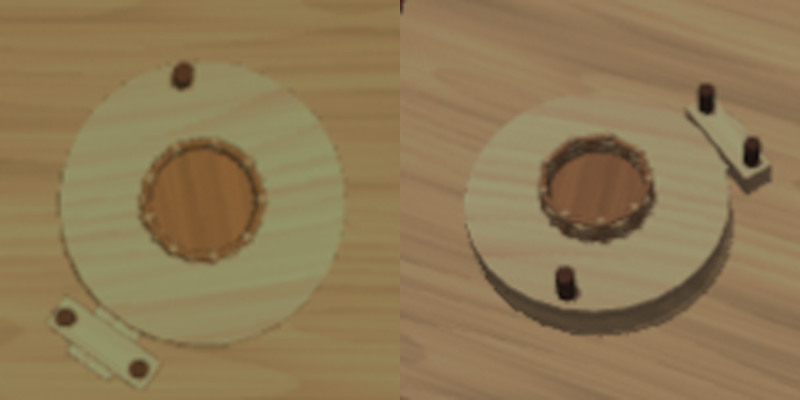

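Run:
```python
from station import r
from h import *
s=r.snapshot("top"); g=cv2.cvtColor(s["frame"],cv2.COLOR_RGB2LAB).astype(float)
# wheel rim: mask by ray radius edges: a-channel separates yellow wheel from the table
C=np.array(ray(s,[(308.8,200.9)],.048)[0])
hsv=cv2.cvtColor(s["frame"],cv2.COLOR_RGB2HSV); lab=g
print("C",C,"lab wheel",lab[225,330],"table",lab[260,340],lab[200,365])
m=((lab[...,1]<(lab[225,330,1]+lab[200,365,1])/2)).astype(np.uint8)
m=cv2.morphologyEx(m,cv2.MORPH_OPEN,np.ones((5,5)))
cs,_=cv2.findContours(m,cv2.RETR_EXTERNAL,cv2.CHAIN_APPROX_NONE)
c=max(cs,key=lambda c:cv2.contourArea(c) if cv2.pointPolygonTest(c,(325,225),False)>0 else 0).reshape(-1,2)
W=ray(s,c,.048)
for it in range(6):
    A=np.c_[2*W,np.ones(len(W))]; p=np.linalg.lstsq(A,(W**2).sum(1),rcond=None)[0]
    R=np.sqrt(p[2]+p[:2]@p[:2]); e=np.abs(np.hypot(*(W-p[:2]).T)-R); W=W[e<max(.003,2*np.median(e))]
print("hub",p[:2],"R",R,len(W))
H=p[:2]
for n,th in(("top",100),("scene",75)):
    s=r.snapshot(n); v=cv2.cvtColor(s["frame"],cv2.COLOR_RGB2HSV)[...,2]
    cx,cy=proj(s,[*H,.05])[0].astype(int)
    k,l,st,ce=cv2.connectedComponentsWithStats((v<th).astype(np.uint8))
    for i in range(1,k):
        if 8<st[i,4]<120 and np.hypot(*(ce[i]-[cx,cy]))<75:
            o=[]
            for z in(.066,.05):
                q=ray(s,[ce[i]],z)[0]-H; o+=[q.round(4),round(np.hypot(*q),4),round(np.degrees(np.arctan2(q[1],q[0])),1)]
            print(n,ce[i].round(1),st[i,4],*o)
```

```text
C [ 0.56819945 -0.09062031] lab wheel [150. 122. 152.] table [131. 133. 154.] [138. 129. 155.]
hub [ 0.56042787 -0.09371593] R 0.09627385032360462 209
top [302.2 161.3] 42 [0.1256 0.0239] 0.1278 10.8 [0.1287 0.0235] 0.1309 10.4
top [317.  190.1] 52 [ 0.0385 -0.0206] 0.0437 -28.1 [ 0.0405 -0.0215] 0.0459 -28.0
top [266. 236.] 24 [-0.0993  0.1308] 0.1642 127.2 [-0.0991  0.1318] 0.1649 126.9
top [288.7 252. ] 24 [-0.1463  0.0629] 0.1592 156.7 [-0.1467  0.0631] 0.1596 156.7
scene [292.9 200.2] 43 [-0.131   0.0705] 0.1488 151.7 [-0.1428  0.0661] 0.1574 155.2
scene [248.7 219.5] 75 [-0.0149 -0.0259] 0.0299 -119.9 [-0.0252 -0.0314] 0.0403 -128.7
scene [308.1 218.7] 44 [-0.0822  0.1379] 0.1606 120.8 [-0.0933  0.1344] 0.1636 124.8
scene [304.2 227.6] 18 [-0.0476  0.1384] 0.1463 109.0 [-0.0583  0.1348] 0.1469 113.4
scene [269.1 240.6] 25 [0.033  0.0599] 0.0684 61.1 [0.0233 0.0554] 0.0601 67.2
scene [245.4 244.3] 11 [0.0698 0.0009] 0.0698 0.7 [ 0.0605 -0.0043] 0.0607 -4.1
scene [257.3 246.1] 35 [0.063  0.0357] 0.0724 29.5 [0.0537 0.0309] 0.0619 29.9
scene [244.9 263.6] 59 [0.13   0.0261] 0.1326 11.4 [0.1214 0.0212] 0.1233 9.9
scene [289.1 261.9] 16 [0.079  0.1399] 0.1607 60.5 [0.0699 0.1364] 0.1533 62.9
scene [278.9 268.1] 16 [0.1084 0.1207] 0.1622 48.1 [0.0996 0.117 ] 0.1536 49.6
scene [251.3 272.5] 49 [0.15   0.0546] 0.1596 20.0 [0.1417 0.05  ] 0.1503 19.4
```

Hub ≈ (0.5695, -0.090), averaging my rim reading and the post geometry. The gate direction is 144.8° and the peg is at about 9.8°, r = 118. First I'll touch the wheel top at the braking spot, to get the contact height and stiffness.

```bash
cat >> h.py <<'E'
HUB=np.array([.5695,-.090]); GATE=np.radians(144.8); BR=HUB+[0,-.083]
E
python3 - <<'E'
from station import r
from h import *
j0=r.sense()["joints"]
for yaw in(90,-90):
    print(yaw,r.inverse_kinematics([*BR,.26],[180,0,yaw]))
c=[(abs(np.array(q)-j0).max(),y) for y in(90,-90) if (q:=r.inverse_kinematics([*BR,.26],[180,0,y])) is not None]
yaw=min(c)[1]; O=[180,0,yaw]
r.grab(); print(r.sense()["clock"],r.sense()["opening"])
r.reach([*BR,.26],O)
r.servo_line([*BR,.236],speed=.1); r.wait(.2)
f0=r.sense()["contact_force"]; print(r.sense()["clock"],f0)
for z in np.arange(.234,.222,-.001):
    r.servo_line([*BR,z],speed=.03); r.wait(.1)
    s=r.sense(); f=s["contact_force"]-f0; print(round(z,4),s["tcp_pos"].round(4),f.round(2),round(s["clock"],2))
    if f[2]>6: break
r.servo_line([*BR,.25],speed=.1)
t=r.sense()["clock"]; r.servo_line([*BR,.24],speed=.15); print("10mm @.15",r.sense()["clock"]-t)
t=r.sense()["clock"]; r.servo_line([*BR,.27],speed=.15);print("30mm @.15", r.sense()["clock"]-t, r.sense())
E
```

```text
90 [-20.17222733   5.60518342  84.78226147   0.          89.6125551
 -20.17222733]
-90 None
1.6917 0.000687517353736749
4.1083 [0.02648151 0.17590236 0.43912183]
0.234 [ 0.5695 -0.173   0.2341] [ 0.91 -0.04 -0.2 ] 4.46
0.233 [ 0.5695 -0.173   0.233 ] [ 0.03  0.07 -0.67] 4.81
0.232 [ 0.5695 -0.173   0.232 ] [ 0.61 -1.07 -0.21] 5.16
0.231 [ 0.5695 -0.173   0.231 ] [-0.43 -0.72 -0.34] 5.51
0.23 [ 0.5696 -0.173   0.2304] [0.45 0.02 1.41] 5.86
0.229 [ 0.5698 -0.173   0.2303] [-0.44  0.54  6.21] 6.21
10mm @.15 0.25
30mm @.15 0.34999999999999964 {'clock': 7.1667, 'joints': array([-2.01726927e+01,  5.30514523e+00,  8.39808683e+01, -8.77307333e-04,
        9.05800463e+01, -2.01728438e+01]), 'joint_vel': array([ 0.03127166,  0.85290018,  1.80242785, -0.00615221, -0.29878175,
        0.04026127]), 'joint_torque': array([ 6.22298729e-03, -4.52945101e+01, -4.13245118e+01,  6.65968889e-02,
        8.60838499e-02,  5.76492457e-04]), 'tcp_pos': array([ 0.56976147, -0.17310393,  0.27092743]), 'orientation': array([1.79874579e+02, 4.70131140e-02, 9.00000897e+01]), 'contact_force': array([-0.16725493,  0.47221997, -1.34661114]), 'torque': array([-0.01076991, -0.07648827, -0.0419122 ]), 'opening': 0.00013299536505674477}
```

```bash
cat >> h.py <<'E'
def pegs(s,th):
    "candidates: angle of the peg from the gate, radius, area"
    v=cv2.cvtColor(s["frame"],cv2.COLOR_RGB2HSV)[...,2]
    k,l,st,ce=cv2.connectedComponentsWithStats((v<th).astype(np.uint8)); o=[]
    for i in range(1,k):
        if 15<st[i,4]<130:
            q=ray(s,[ce[i]],.068)[0]-HUB; R=np.hypot(*q)
            if .106<R<.132: o.append(((np.arctan2(q[1],q[0])-GATE)%(2*np.pi),R,st[i,4]))
    return o
def look(r):
    for n,th in(("top",100),("scene",75)):
        t=r.sense()["clock"]; s=r.snapshot(n)
        yield n,t,pegs(s,th),s
E
python3 - <<'E'
from station import r
from h import *
import pickle
r.servo_line([*BR,.29],speed=.2)
for n,t,p,s in look(r): print(n,t,np.round(p,3).tolist())
X=HUB[0]+.114
r.servo_line([X,-.042,.29],speed=.25)
for n,t,p,s in look(r): print(n,t,np.round(p,3).tolist())
r.servo_line([X,-.042,.242],speed=.15); r.wait(.2)
f0=r.sense()["contact_force"]; print(f0,r.sense()["clock"])
r.servo_line([X,-.142,.242],speed=.17)
print(r.sense()["clock"],r.sense()["contact_force"]-f0)
r.servo_line([X,-.142,.29],speed=.25)
D=[]
for k in range(3):
    for n,t,p,s in look(r): print(n,t,np.round(p,3).tolist())
cv2.imwrite("pics/after.png",s["frame"][:,:,::-1])
E
```

```text
top 7.4167 [[3.876, 0.118, 44.0]]
scene 7.4667 [[3.889, 0.124, 57.0]]
top 8.3583 []
scene 8.4083 []
[0.35249792 0.17976696 0.25653275] 9.125
9.8667 [-0.49518491  0.79746315 -0.85996739]
top 10.2083 [[2.367, 0.118, 121.0]]
scene 10.2583 [[1.052, 0.11, 55.0]]
top 10.3083 [[2.363, 0.118, 120.0]]
scene 10.3583 [[0.746, 0.111, 56.0]]
top 10.4083 [[2.362, 0.118, 121.0]]
scene 10.4583 [[0.451, 0.113, 65.0]]
```

It is spinning clockwise at about 3 rad/s. Next I'll hover at the braking spot and track it.

Run:
```python
from station import r
from h import *
r.servo_line([*BR,.29],speed=.2)
r.servo_line([*BR,.2335],speed=.1)
print(r.sense()["clock"],r.sense()["tcp_pos"])
for k in range(14):
    for n,t,p,s in look(r): print(n,round(t,2),np.round(p,3).tolist())
    if k==0: a=s["frame"]
    r.wait(.1)
for n,t,p,s in look(r):
    if n=="top": cv2.imwrite("pics/hov.png",np.hstack([s["frame"][120:320,200:400],a[130:330,160:360]])[:,:,::-1])
```

```text
11.9667 [ 0.5696759  -0.17293635  0.23326199]
top 11.97 []
scene 12.02 [[3.226, 0.119, 63.0]]
top 12.17 []
scene 12.22 [[3.23, 0.119, 60.0]]
top 12.37 []
scene 12.42 [[3.229, 0.119, 61.0]]
top 12.57 []
scene 12.62 [[3.23, 0.119, 61.0]]
top 12.77 []
scene 12.82 [[3.229, 0.119, 61.0]]
top 12.97 []
scene 13.02 [[3.229, 0.119, 61.0]]
top 13.17 []
scene 13.22 [[3.229, 0.119, 61.0]]
top 13.37 []
scene 13.42 [[3.231, 0.119, 60.0]]
top 13.57 []
scene 13.62 [[3.229, 0.119, 61.0]]
top 13.77 []
scene 13.82 [[3.231, 0.12, 60.0]]
top 13.97 []
scene 14.02 [[3.226, 0.119, 62.0]]
top 14.17 []
scene 14.22 [[3.229, 0.119, 61.0]]
top 14.37 [[2.971, 0.127, 20.0]]
scene 14.42 [[3.229, 0.119, 61.0]]
top 14.57 []
scene 14.62 [[3.226, 0.119, 62.0]]
```

View pics/hov.png

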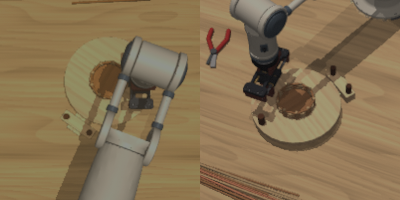

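Run:
```python
from station import r
from h import *
s=r.snapshot("scene"); b=r.snapshot("top")
print(pegs(s,75),r.sense()["contact_force"],r.sense()["clock"])
z=lambda f,x,y:cv2.resize(np.ascontiguousarray(f[y:y+130,x:x+130,::-1]),(400,400),interpolation=cv2.INTER_CUBIC)
cv2.imwrite("pics/hov2.png",np.hstack([z(s["frame"],190,160),z(b["frame"],245,135)]))
```

```text
[(np.float64(3.2301744265808465), np.float64(0.11930883714787832), np.int32(61))] [-0.02322577  0.36402127 -0.19408167] 14.9667
```

View pics/hov2.png

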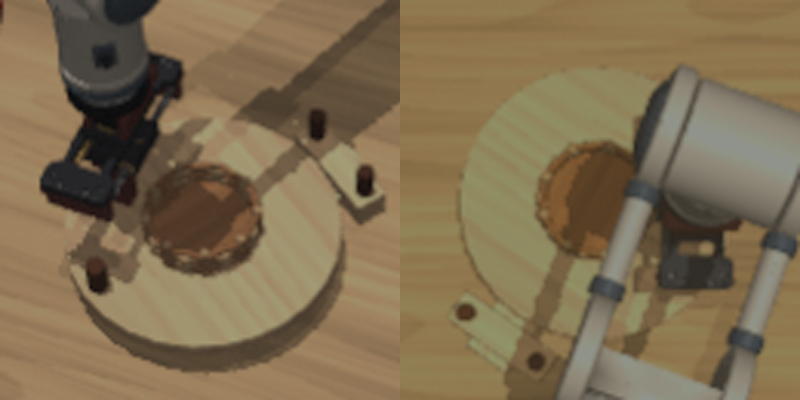

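The wheel stopped early, at 3.23 rad, around t = 11.6–11.97 s. The likeliest cause is that my 0.1 m/s descent overshot the 3 mm hover gap and the fingertip touched the top. The two free turns hadn't happened yet, so I'll flick again from here (peg at -30°), counterclockwise, and then hover higher and descend gently.

Run:
```python
from station import r
from h import *
X=HUB[0]+.110
r.servo_line([*BR,.29],speed=.2)
r.servo_line([X,-.177,.29],speed=.25)
r.servo_line([X,-.177,.242],speed=.12); r.wait(.15)
for n,t,p,s in look(r): print(n,round(t,2),np.round(p,3).tolist())
r.servo_line([X,-.077,.242],speed=.155)
r.servo_line([X,-.077,.295],speed=.25)
r.servo_line([*BR,.295],speed=.2)
print("over",r.sense()["clock"])
for k in range(8):
    for n,t,p,s in look(r):
        if n=="scene": print(n,round(t,2),np.round(p,3).tolist())
r.servo_line([*BR,.242],speed=.06)
print("low",r.sense()["clock"],r.sense()["tcp_pos"])
for k in range(8):
    for n,t,p,s in look(r):
        if n=="scene": print(n,round(t,2),np.round(p,3).tolist())
```

```text
top 16.69 []
scene 16.74 []
over 18.825
scene 18.88 []
scene 18.98 []
scene 19.07 [[2.48, 0.115, 56.0]]
scene 19.18 [[2.73, 0.116, 58.0]]
scene 19.27 [[2.966, 0.117, 66.0]]
scene 19.38 [[3.219, 0.12, 60.0]]
scene 19.48 [[3.454, 0.121, 57.0]]
scene 19.57 [[3.688, 0.123, 55.0]]
low 20.6583 [ 0.56966052 -0.17305909  0.24258865]
scene 20.71 [[6.272, 0.116, 57.0]]
scene 20.81 [[0.217, 0.115, 59.0]]
scene 20.91 [[0.456, 0.114, 62.0]]
scene 21.01 [[0.69, 0.112, 56.0]]
scene 21.11 [[0.927, 0.11, 50.0]]
scene 21.21 [[1.17, 0.111, 58.0]]
scene 21.31 []
scene 21.41 []
```

```bash
sed -i 's/,\.068)\[0\]-HUB/,.062)[0]-HUB/' h.py
python3 - <<'E'
from station import r
from h import *
import json
r.servo_line([*BR,.236],speed=.02)
print(r.sense()["clock"],r.sense()["tcp_pos"][2])
D=[]
while r.sense()["clock"]<36:
    t=r.sense()["clock"]; p=pegs(r.snapshot("scene"),75)
    if len(p)==1: D.append((t,p[0][0],p[0][1]))
    r.wait(.25)
json.dump(D,open("D.json","w"))
D=np.array(D); a=np.unwrap(D[:,1]); 
# unwrap with gaps: use speed guess
a=[D[0,1]]; w=2.3
for i in range(1,len(D)):
    dt=D[i,0]-D[i-1,0]; pr=a[-1]+w*dt; x=D[i,1]+2*np.pi*round((pr-D[i,1])/(2*np.pi)); w=.5*w+.5*(x-a[-1])/dt; a.append(x)
a=np.array(a); T=D[:,0]-36
for g in(2,3):
    c=np.polyfit(T,a,g); print(g,c,np.abs(np.polyval(c,T)-a).max(),np.std(np.polyval(c,T)-a))
print(len(D),"turns",(a[-1]-a[0])/6.283, np.round(D[::6],3).tolist(), r.sense()["clock"])
E
```

```text
21.9083 0.2357116861605342
2 [-0.04228753  0.90933341 23.99933142] 0.06308528716569484 0.03051167514116816
3 [ 4.86249943e-04 -3.20542432e-02  9.65985209e-01  2.40604672e+01] 0.03144760897242982 0.017349109953487287
34 turns 3.242844489532578 [[22.208, 3.383, 0.118], [24.008, 0.732, 0.117], [26.708, 5.629, 0.12], [29.708, 4.048, 0.121], [31.508, 0.163, 0.119], [34.808, 4.024, 0.121]] 36.0083
```

Run:
```python
from station import r
from h import *
c=np.array([4.86249943e-04,-3.20542432e-02,9.65985209e-01,2.40604672e+01])
res=[]
for k in range(6):
    t=r.sense()["clock"]; p=pegs(r.snapshot("scene"),75)
    if len(p)==1: res.append((p[0][0]-np.polyval(c,t-36)+np.pi)%(2*np.pi)-np.pi)
off=np.median(res) if res else 0
c[3]+=off
T=np.linspace(0,4,4001); tc=36+T[np.argmin(abs(np.polyval(c,T)-8*np.pi))]
now=r.sense()["clock"]; print("res",np.round(res,3),"cross",tc,"now",now,"w",np.polyval(np.polyder(c),tc-36))
if now<tc-.23:
    r.wait(tc-.23-now)
    r.servo_line([*BR,.2280],speed=.15)
    print(r.sense()["clock"],r.sense()["contact_force"])
    for k in range(4):
        for n,t,p,s in look(r): print(n,round(t,2),[((q[0]+np.pi)%(2*np.pi)-np.pi,q[1]) for q in p])
    print(r.sense()["contact_force"],r.sense()["tcp_pos"],r.sense()["clock"])
    z=lambda f,x,y:cv2.resize(np.ascontiguousarray(f[y:y+130,x:x+130,::-1]),(400,400),interpolation=cv2.INTER_CUBIC)
    cv2.imwrite("pics/end.png",np.hstack([z(s["frame"],190,160),z(r.snapshot("top")["frame"],245,135)]))
```

```text
res [-0.03  -0.028 -0.028 -0.033 -0.035 -0.039] cross 37.189 now 36.3083 w 0.8918224839374037
37.2083 [0.2623178  0.5918133  9.15564916]
top 37.21 [(np.float64(2.9838803253242663), np.float64(0.13007038682483016)), (np.float64(-0.14182401093373898), np.float64(0.11870979455491959))]
scene 37.26 [(np.float64(-0.14296007284825407), np.float64(0.11828392340614599))]
top 37.31 [(np.float64(-0.14182401093373898), np.float64(0.11870979455491959))]
scene 37.36 [(np.float64(-0.14296007284825407), np.float64(0.11828392340614599))]
top 37.41 [(np.float64(-0.14182401093373898), np.float64(0.11870979455491959))]
scene 37.46 [(np.float64(-0.14317922817626894), np.float64(0.11807888210140012))]
top 37.51 [(np.float64(2.9838803253242663), np.float64(0.13007038682483016)), (np.float64(-0.14182401093373898), np.float64(0.11870979455491959))]
scene 37.56 [(np.float64(-0.14332385931406577), np.float64(0.11844051731749208))]
[ 0.06848547 -1.10996761  8.99393517] [ 0.57022072 -0.17327228  0.23028588] 37.6083
```

View pics/end.png

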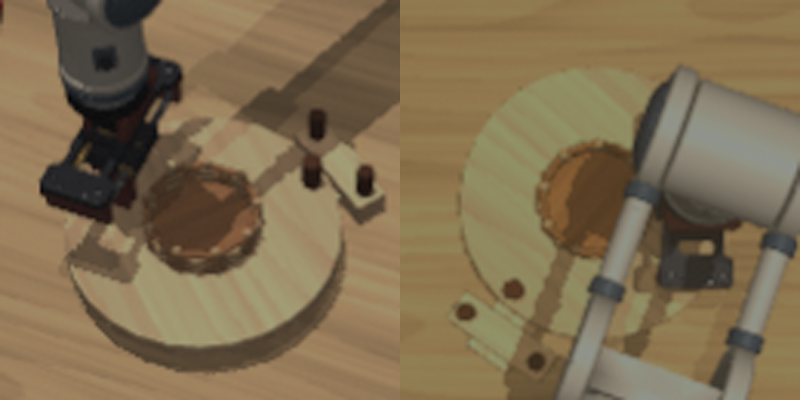

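The peg is stopped between the posts, off-centre. In the image it projects about 16 mm from the gate's middle, where up to 23 mm still lies between the posts. The first stop counts, so I won't nudge it. I'm handing in with the fingertip pressing at about 9 N.

Run:
```python
from station import r
r.hand_in(); print(r.sense()["clock"],r.sense()["contact_force"])
```

```text
the job is handed in; nothing more can be done
the job is handed in; nothing more can be done
```

I handed the job in with the turntable stopped in the gate and the fingertip holding it, but it took two flicks and the peg is off-centre.

- **First flick (clockwise):** it failed. The wheel stopped by about t = 12 s, after less than one turn and away from the gate. The fingertip probably overshot while lowering to hover 3 mm above the wheel and touched it, but I didn't confirm that. If any stop at all counts against the job, this one does.
- **Second flick (counterclockwise):** the wheel ran freely from about 2.4 rad/s for more than three tracked turns. I braked it at about 0.9 rad/s and it stopped at about 37 s, within the 64 s limit.
- **Last checks:**
    - **Position:** both cameras put the peg at -0.142 rad and not moving, about 16–17 mm from the middle of the gate. Up to about 23 mm is still between the posts, so it is inside, but not centred. The brake stopped it about 0.14 rad short of the middle, probably because I started the press a little early. I left it there because the first stop counts.
    - **Hold:** the fingertip was pressing with about 9 N when I handed in.
    - **Surroundings:** I grasped nothing, and no move went near the phone, secateurs or stake pot. I did not measure their positions again at the end.

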